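# Press the missing spacer into a battery module and clear the spacer trays

## Robot

A 6-joint arm with a two-finger parallel gripper is mounted at the origin on the work surface; the furniture and walls round the work are solid. World frame = base frame: x ahead of the robot, y to its left, z up, the work surface at z = 0. Lengths are in m, angles in degrees, forces in N, time in s.
With the tool pointing down it reaches from about 0.275 to 0.975 m from the base axis. Payload 8.4 kg.
Tool frame: the origin (TCP) lies midway between the tips of the shut fingers; the grasp point (between the pads) lies bot.tcp_to_grasp behind it (bot.tcp_to_grasp is the distance from the TCP to the grasp point, in m); z points along the fingers, y is the line along which they close (so a half turn about z gives the same grasp; the last joint's range is limited). The gripper opens to 92 mm and grips with 3 to 60 N. Pads are 20 mm wide; open, the fingers measure 128 mm over their backs; the gripper's body (75 mm by 189 mm) begins 69 mm behind the grasp point.
Start: joints at [74.29, 20.225, 93.587, -0, 66.188, -0.138], TCP at [0.168, 0.602, 0.215] pointing down, gripper open.
Joint ranges: [-150.9, 150.9], [-52.94, 120.26], [3.33, 152.33], [-74.26, 254.26], [0, 154.13], [-172.89, 172.89]. Speed limits (degrees/s): [127.2, 127.2, 159.86, 180, 180, 180].

## Interface

Orientations are given as [roll, pitch, yaw] about the fixed x, y, z axes, in that order (R = Rz(yaw) Ry(pitch) Rx(roll)).
In Python, from workcell import bot gives the robot as it stands.
- The arm moves only by the tool send_rows, never from a script. Its arguments are lists of equal length, an entry for each row: "grip": the opening, from -1 (shut) to 1 (fully open), so that 0 is half open; "delta_pos": the shift along the tool's x, y, z in m, a list of three; "delta_rot": the turn, a rotation vector about the tool's x, y, z in degrees, a list of three. In form: {"grip": [grip, ...], "delta_pos": [[x, y, z], ...], "delta_rot": [[rx, ry, rz], ...]}. A call has 1 to 12 rows; each row shifts and turns the commanded pose from where the row before left it, along the tool's axes as they then stand; what a row does not reach is not made up. A row lasts 1/10 s, in which the tool goes at most 50 mm and 8.59 degrees, less where a joint would pass 70% of its speed; a pose out of reach is approached as far as the arm can. A call with a gripper value outside its range is refused whole. The fingers move at their own pace and stop on an object; "grip_force" is the grip in N (left out, the last holds). Time passes only in rows, so rows that do not move let the fingers close. It gives the time, the measured TCP pose, the force, the opening and the grip force at its end, in the units of the state.
- bot.get_state(): the state, without advancing time (a new reading comes with each control period).
- bot.read_camera(name): name is "side" or "top"; returns the picture (400x640x3 uint8, blue, green, red); there is no depth.
- bot.camera_params(name): a dict with "mtx" (3x3 intrinsics, pixels), "rvec" (rotation vector, rad) and "tvec" (3), from world to camera coordinates, as OpenCV has them. Camera axes: x right, y down, z forward; pixel columns grow to the right and rows downward; lengths in m; the calibration is good to about 2 mm. A picture is of the moment at which its call begins. camera_params takes no time and is no camera call.
- bot.hand_in(): hands the job in; it is judged then, once.
The state is a dict: "time_s": time; "q": joint angles; "qd": joint speeds; "joint_efforts": joint torques, N m; "ee_pos": TCP position; "orientation": TCP orientation; "wrist_force": force on the tool from outside, world axes, zero at the start; "ft_torque": the same for the moment, N m; "gripper_width": finger opening in m; "gripper_force": force on a finger pad.
Only numpy, scipy, OpenCV 4.12 (cv2) and the standard library are available. Lean on these libraries where they do the work, as an engineer would, in place of code of your own. Each camera call takes 0.05 s, during which the arm holds its last target. There are 200 camera calls.

## Task

One gap between the cells of the battery module has no spacer: take a spacer from either of the two part-filled trays and push it down into that gap, midway across the cells, until it is fully home and flush with the cell tops. Then move the spacer left in that tray into the free slot of the other part-filled tray, so that one tray is full. Last, stack the emptied tray squarely on the tray that was empty from the start, and leave everything standing on the board.

Things in the scene. Friction and masses are not known exactly. Their poses are not given: they have to be found in the camera images.
- riser: light wooden board 262 x 620 mm on short legs, fixed; its top is at z = 0.080 and all that is handled stands on it. Origin on the bench below its centre.
- module: battery module, fixed: base plate 178 x 86 x 6 mm, on it a row along own x of four blue cells, each 26 mm thick, 66 wide (own y), 58 tall, between end plates. Origin mid underside, z up; flat cell tops 64 mm up, with two 10 mm studs each, 25.5 mm either side of the middle. Gaps at x = -38, 0, 38 mm; two hold a spacer already, one is empty.
- gap: the empty gap: 12 mm wide (own x), 66 long (own y), open above and at its ends. Origin mid floor, z up; cell tops 58 mm above. Sprung clips on both sides, 18 mm below the cell tops, leave 8 mm free; a spacer must be pushed past them (5 to 15 N), then they grip it, so if let go early it stays sticking out. Home, it stands on the floor, its top 1 mm above the cell tops.
- tray_1: dark loose tray holding two spacers: 116 mm long (own x), 57 wide (own y), 28 high, 120 g, origin mid underside, z up. Three cross slots at x = -42, 0, 42 mm, 12 mm wide, 51 long, between ribs (32 mm between neighbouring spacers); rib tops 24 mm and inner floor 6 mm above the underside. Its long outside walls (upright, 6 to 28 mm up) can be gripped across its width.
- tray_2: second tray holding two spacers, exactly like tray_1.
- tray_3: empty tray, exactly like tray_1. A tray set squarely on another, either way round, drops its bevelled foot 4 mm inside the lower one's walls (2 mm play all round) and rests on the ribs, its underside 24 mm above the lower one's.
- spacer_1: loose red-brown fibre spacer plate, 10 mm thick (own x), 48 wide (own y), 59 tall (own z), about 50 g, origin mid foot; the lowest 7 mm taper to a 5.4 mm thick foot. Stands upright in a slot of tray_1, foot on its inner floor, x along the tray's x.
- spacer_2: loose red-brown fibre spacer plate, 10 mm thick (own x), 48 wide (own y), 59 tall (own z), about 50 g, origin mid foot; the lowest 7 mm taper to a 5.4 mm thick foot. Stands upright in a slot of tray_1, foot on its inner floor, x along the tray's x.
- spacer_3: loose red-brown fibre spacer plate, 10 mm thick (own x), 48 wide (own y), 59 tall (own z), about 50 g, origin mid foot; the lowest 7 mm taper to a 5.4 mm thick foot. Stands upright in a slot of tray_2, foot on its inner floor, x along the tray's x.
- spacer_4: loose red-brown fibre spacer plate, 10 mm thick (own x), 48 wide (own y), 59 tall (own z), about 50 g, origin mid foot; the lowest 7 mm taper to a 5.4 mm thick foot. Stands upright in a slot of tray_2, foot on its inner floor, x along the tray's x.

How it is judged:
By the outcome, as a careful person would: the job done as asked, in the order asked, and still so for the second after the job is handed in, with the robot touching nothing.
It also fails if it takes over 72 s, if anything falls off the work surface, if the arm or the gripper's body presses on something with over 40 N, if the wrist force passes 120 N, or if a joint passes its speed limit or range.

## Working session

There is one attempt and no reset: what is moved stays moved. The work goes in short steps, Python scripts to look and compute and a tool call to move; the robot and the scene stay as the last step left them, time stands still between calls to the robot, and variables do not carry over. Pictures are saved under pics/ and viewed, at most 10 in all, crops included, and the job is handed in when it is done.

Besides the shell and the picture viewer there is one more tool, called after ">>>" as name(argument=value, ...) on one line, values as JSON. send_rows: Moves the arm, as the interface text tells. Its arguments: {"type":"object","properties":{"grip":{"type":"array"},"delta_pos":{"type":"array"},"delta_rot":{"type":"array"},"grip_force":{"type":"number"}},"required":["grip","delta_pos","delta_rot"]}

```bash
mkdir -p pics; ls; python3 - <<'E'
from workcell import bot
import cv2
print(bot.get_state(), bot.tcp_to_grasp)
for n in("top","side"):
    p=bot.camera_params(n);print(n,p)
    im=bot.read_camera(n);cv2.imwrite(f"pics/{n}0.png",im)
E
```

```text
pics
{'time_s': 0.0, 'q': array([ 7.42904282e+01,  2.02604630e+01,  9.36289433e+01, -2.27447816e-04,
        6.61886555e+01, -1.39258889e-01]), 'qd': array([-0.06340583,  0.07416785, -0.03044781,  0.00392329,  0.07245273,
        0.07361291]), 'joint_efforts': array([ 2.14201151e-03, -5.93844903e+01, -3.34213006e+01,  6.98986952e-02,
        2.31571047e-02, -8.84938527e-05]), 'ee_pos': array([0.16764733, 0.60157722, 0.21388675]), 'orientation': array([-1.79921938e+02,  1.82305205e-05,  1.64429779e+02]), 'wrist_force': array([ 0.23061157, -0.71257448, -0.12310548]), 'ft_torque': array([-0.03948168,  0.00850146, -0.05029154]), 'gripper_force': 0.0, 'gripper_width': 0.09199948550835778} 0.0187
top {'mtx': array([[443.28685003,   0.        , 315.87120532],
       [  0.        , 443.28685003, 199.12398599],
       [  0.        ,   0.        ,   1.        ]]), 'rvec': array([ 2.16197778, -2.21708806,  0.0770824 ]), 'tvec': array([0.10097705, 0.50812542, 0.91266726])}
side {'mtx': array([[486.90123147,   0.        , 314.93388178],
       [  0.        , 486.90123147, 195.78978979],
       [  0.        ,   0.        ,   1.        ]]), 'rvec': array([ 0.87113012, -2.78370877,  0.69746639]), 'tvec': array([0.46945599, 0.21455911, 0.96228902])}
```

View pics/top0.png

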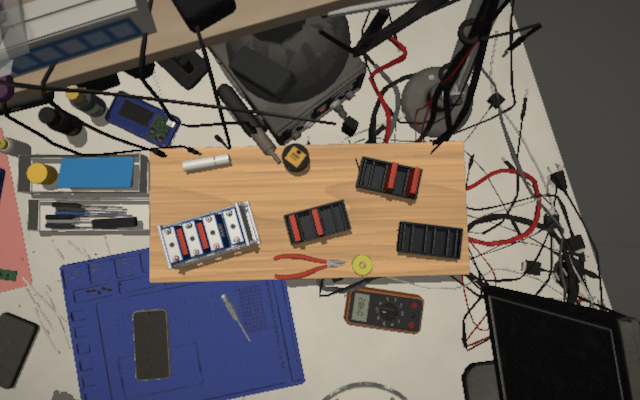

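View pics/side0.png

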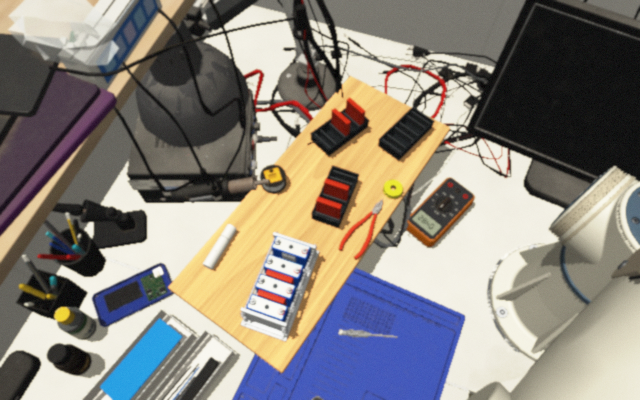

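```bash
cat > h.py <<'E'
import numpy as np, cv2
from workcell import bot
P={n:bot.camera_params(n) for n in("top","side")}
def proj(n,p):
    c=P[n]; return cv2.projectPoints(np.float64(p).reshape(-1,3),c["rvec"],c["tvec"],c["mtx"],None)[0].reshape(-1,2)
def ray(n,uv,z):
    c=P[n];R=cv2.Rodrigues(c["rvec"])[0];o=-R.T@c["tvec"]
    uv=np.float64(uv).reshape(-1,2);d=np.c_[uv,np.ones(len(uv))]@np.linalg.inv(c["mtx"]).T@R
    return o+d*((z-o[2])/d[:,2])[:,None]
E
python3 - <<'E'
from h import *
t=cv2.imread("pics/top0.png");s=cv2.imread("pics/side0.png")
cv2.imwrite("pics/tz.png",cv2.resize(t[140:290,145:475],(792,360),interpolation=cv2.INTER_CUBIC))
cv2.imwrite("pics/sz.png",cv2.resize(s[75:375,165:455],(580,600),interpolation=cv2.INTER_CUBIC))
for n in P:
    print(n,proj(n,[0.168,.602,.215]),proj(n,[0,0,0]))
    R=cv2.Rodrigues(P[n]["rvec"])[0];print(-R.T@P[n]["tvec"])
print(ray("top",[[150,150],[464,142],[468,275],[151,281]],.08))
for n,im in(("top",t),("side",s)):
    hsv=cv2.cvtColor(im,cv2.COLOR_BGR2HSV)
    m=((hsv[...,0]<8)|(hsv[...,0]>174))&(hsv[...,1]>140)&(hsv[...,2]>60)
    k,l,st,ce=cv2.connectedComponentsWithStats(m.astype(np.uint8))
    for i in range(1,k):
        if st[i,4]>25: print(n,st[i],ce[i].round(1))
E
```

```text
top [[ -0.69243202 413.37434593]] [[364.91624008 445.92293321]]
[0.44903514 0.09276613 0.94398687]
side [[305.8103305  583.66049418]] [[552.47031377 304.35290458]]
[0.23767236 0.48555167 0.94877612]
[[ 0.61120596  0.41192643  0.08      ]
 [ 0.61187093 -0.20646068  0.08      ]
 [ 0.35195079 -0.2018715   0.08      ]
 [ 0.35617006  0.41013572  0.08      ]]
top [371  36  36  41 237] [392.9  56.7]
top [452  41  25  34  51] [463.6  58.4]
top [369  76  23  67 268] [383.5 110.5]
top [422 100   9  19  36] [427.2 107.5]
top [385 163  13  26 220] [391.1 175.4]
top [406 168  15  26 241] [413.  180.8]
top [466 168  53  22 177] [492.6 176. ]
top [524 172  16  24 106] [532.9 183.2]
top [469 203  72  43 390] [512.6 232.4]
top [311 208  13  27 164] [317.  221.6]
top [289 214  12  28 167] [294.7 227.6]
top [197 222  12  27 157] [202.4 235.1]
top [176 228  13  27 158] [182.  241.3]
top [274 254  53   9 192] [299.4 257.3]
top [275 265  52  14 194] [300.  273.4]
side [308  62  19  39  81] [315.4  79.3]
side [402  65  18   5  39] [410.6  66.5]
side [385  67  13  26  75] [389.   76.9]
side [244  70  19  36 140] [255.8  82.5]
side [426  71  20  47 181] [438.9  90.8]
side [345  99  19  26 298] [354.8 111.6]
side [255 100  57  20 252] [288.1 107. ]
side [331 109  20  27 323] [340.8 121.9]
side [324 178  26  22 392] [336.2 188.6]
side [316 196  27  23 392] [328.5 206.8]
side [340 212  32  38 154] [353.4 229.8]
side [355 214  22  45 150] [367.1 238.1]
side [ 37 254  43   6 182] [ 59.3 256.5]
side [266 270  27  13 151] [279.3 276.1]
side [258 290  27  14 165] [271.  296.4]
```

View pics/tz.png

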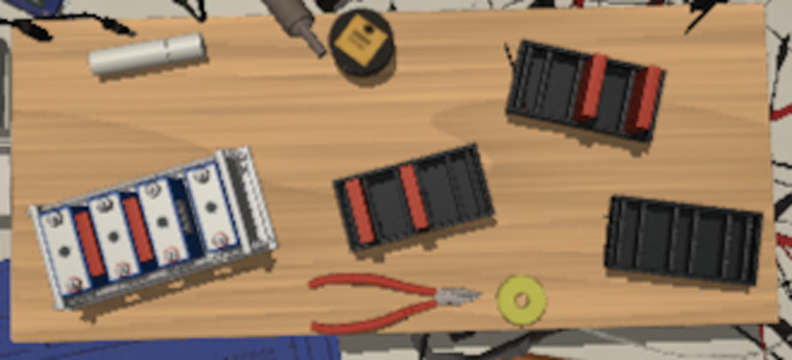

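View pics/sz.png

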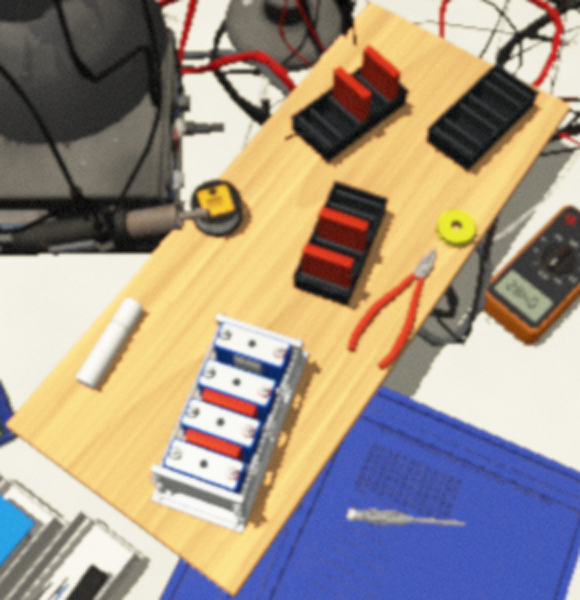

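```bash
cat > meas.py <<'E'
from h import *
def reds(im,vmin=150,area=40):
    hsv=cv2.cvtColor(im,cv2.COLOR_BGR2HSV)
    m=((hsv[...,0]<8)|(hsv[...,0]>174))&(hsv[...,1]>120)&(hsv[...,2]>vmin)
    k,l,st,ce=cv2.connectedComponentsWithStats(m.astype(np.uint8))
    return [np.argwhere(l==i)[:,::-1] for i in range(1,k) if st[i,4]>area]
def rect(n,px,z):
    w=ray(n,px,z)[:,:2].astype(np.float32)*1000
    (c,s,a)=cv2.minAreaRect(w)
    if s[0]<s[1]: s=s[::-1];a+=90
    return np.r_[np.mean(w,0),c,s,(a+90)%180-90].round(1)   # mean, rect centre, long, short, angle of long side
E
python3 - <<'E'
from meas import *
t=cv2.imread("pics/top0.png");s=cv2.imread("pics/side0.png")
for px in reds(t):
    c=px.mean(0)
    if 145<c[0]<470 and 145<c[1]<290: print("red top",c.round(),rect("top",px,.145))
hsv=cv2.cvtColor(t,cv2.COLOR_BGR2HSV)
b=np.zeros(t.shape[:2],np.uint8);b[150:272,255:468]=1
dark=((hsv[...,2]<75)|((hsv[...,0]<8)|(hsv[...,0]>174))&(hsv[...,1]>140)).astype(np.uint8)*b
k,l,st,ce=cv2.connectedComponentsWithStats(dark)
for i in range(1,k):
    if st[i,4]>500:
        px=np.argwhere(l==i)[:,::-1];print("dark",ce[i].round(),st[i],rect("top",px,.108))
print("pliers/board pts",ray("top",[[300,257],[330,256],[345,263],[362,264]],.085).round(3)[:,:2])
# side: top edges
for px in reds(s,170,60):
    c=px.mean(0)
    if 240<c[0]<380 and 90<c[1]<310: print("red side",c.round(1),rect("side",px,.145))
E
```

```text
red top [392. 174.] [543.3 -50.9 543.1 -50.7  45.2   8.4 -13.9]
red top [415. 179.] [533.2 -91.9 532.9 -91.7  44.8   7.5 -13.5]
red top [317. 221.] [462.2  88.4 461.7  88.4  45.    8.4  13.5]
red top [294. 227.] [452.4 129.  452.  129.   45.2   8.6  13.5]
red top [202. 235.] [442.2 294.4 442.2 294.5  45.5   7.1  15.4]
red top [182. 241.] [432.5 331.1 432.4 331.1  44.9   6.9  15.6]
red top [299. 257.] [398.7 121.5 398.5 119.7  93.3  10.6  86. ]
red top [296. 274.] [368.2 128.5 368.8 128.9  72.5   9.6 -81.4]
dark [389. 178.] [ 356  157   66   43 1917] [541.3 -50.1 542.4 -48.9 119.6  61.4  76. ]
dark [317. 222.] [ 284  200   67   45 1830] [461.   87.6 461.1  87.5 115.   57.  -76.5]
dark [429. 240.] [ 397  222   66   37 1953] [ 422.2 -122.5  422.3 -122.1  119.9   57.8   81.7]
pliers/board pts [[0.395 0.122]
 [0.396 0.064]
 [0.381 0.036]
 [0.379 0.003]]
red side [355.6 105.4] [532.2 -91.5 532.9 -91.7  43.8   8.  -12.9]
red side [295.3 105.8] [634.5 -18.9 635.  -17.4  81.   27.2  15.8]
red side [340.9 116.1] [542.  -50.9 542.5 -51.3  44.5   9.7 -17.2]
red side [336.1 183.9] [461.9  87.9 461.7  87.8  44.1   8.9  13.6]
red side [328.5 202.3] [451.8 128.7 451.7 128.7  44.9   8.6  14.1]
red side [353.6 229.4] [383.7 148.2 383.7 147.1  93.7  10.8  84.4]
red side [367.2 237.7] [355.1 147.9 355.8 145.5  95.4  11.5 -79.7]
red side [278.7 275.8] [442.7 295.5 442.9 295.7  47.    9.5  16.9]
red side [270.7 296.2] [432.3 332.  432.3 332.   47.1   9.5  15.3]
```

>>> send_rows(grip=[-0.5,-0.5,-0.5,-0.5,-0.5,-0.5,-0.5,-0.5,-0.5,-0.5,-0.5,-0.5], delta_pos=[[0,0,0],[0,0,0],[0,0,0],[0,0,0],[-0.01185,-0.0376,0],[-0.01185,-0.0376,0],[-0.01185,-0.0376,0],[-0.01185,-0.0376,0],[-0.01185,-0.0376,0],[-0.01185,-0.0376,0],[-0.01185,-0.0376,0],[-0.01185,-0.0376,0]], delta_rot=[[0,0,-7.27],[0,0,-7.27],[0,0,-7.27],[0,0,-7.27],[0,0,0],[0,0,0],[0,0,0],[0,0,0],[0,0,0],[0,0,0],[0,0,0],[0,0,0]], grip_force=40)

```text
time_s: 1.3
ee_pos: [0.3306, 0.3302, 0.2145]
orientation: [-180.0, -0.0, -166.5]
wrist_force: [0.3, 0.6, 0.4]
gripper_width: 0.0231
gripper_force: 0.0
```

>>> send_rows(grip=[-0.5,-0.5,-0.5,-0.5,-0.5,-0.5,-0.5,-0.5], delta_pos=[[-0.01185,-0.0376,0],[-0.01185,-0.0376,0],[-0.01185,-0.0376,0],[-0.01185,-0.0376,0],[-0.01185,-0.0376,0],[-0.01185,-0.0376,0],[0,0,0],[0,0,0]], delta_rot=[[0,0,0],[0,0,0],[0,0,0],[0,0,0],[0,0,0],[0,0,0],[0,0,0],[0,0,0]])

```text
time_s: 2.1
ee_pos: [0.452, 0.1283, 0.2143]
orientation: [180.0, -0.0, -166.6]
wrist_force: [-0.6, 0.6, -0.8]
gripper_width: 0.0227
gripper_force: 0.0
```

```bash
cat > go.py <<'E'
import sys
from h import *
def go(x,y,z,yaw):
    s=bot.get_state();p=s["ee_pos"];w=s["orientation"][2]
    dr=(w-yaw+180)%360-180
    a=np.radians(yaw);d=np.array([x,y,z])-p
    print("t",round(s["time_s"],2),"p",(p*1000).round(1),"rpy",s["orientation"].round(2),"w",(s["gripper_width"]*1000).__round__(1),"F",s["wrist_force"].round(1))
    print("rz",round(dr,2),"then dxyz mm",(1000*np.array([d[0]*np.cos(a)+d[1]*np.sin(a),d[0]*np.sin(a)-d[1]*np.cos(a),-d[2]])).round(1))
if __name__=="__main__": go(*map(float,sys.argv[1:]))
E
python3 go.py .4521 .1289 .123 193.5
```

```text
t 2.1 p [452.  128.3 214.3] rpy [ 1.7998e+02 -4.0000e-02 -1.6663e+02] w 22.7 F [-0.6  0.6 -0.8]
rz -0.13 then dxyz mm [-0.3  0.5 91.3]
```

>>> send_rows(grip=[-0.5,-0.5,-0.5,-0.5,-0.5,-1,-1,-1,-1], delta_pos=[[0,0.0005,0.03],[0,0,0.03],[0,0,0.02],[0,0,0.0115],[0,0,0],[0,0,0],[0,0,0],[0,0,0],[0,0,0]], delta_rot=[[0,0,0],[0,0,0],[0,0,0],[0,0,0],[0,0,0],[0,0,0],[0,0,0],[0,0,0],[0,0,0]], grip_force=40)

```text
time_s: 3.0
ee_pos: [0.4526, 0.1297, 0.124]
orientation: [180.0, 0.1, -166.5]
wrist_force: [-1.6, -0.2, 5.5]
gripper_width: 0.0093
gripper_force: 40.0
```

>>> send_rows(grip=[-1,-1,-1,-1,-1,-1], delta_pos=[[0,0,-0.01],[0,0,-0.02],[0,0,-0.03],[0,0,-0.03],[0,0,0],[0,0,0]], delta_rot=[[0,0,0],[0,0,0],[0,0,0],[0,0,0],[0,0,0],[0,0,0]])

```text
time_s: 3.6
ee_pos: [0.4522, 0.1295, 0.2139]
orientation: [180.0, 0.1, -166.5]
wrist_force: [0.4, -0.0, -0.7]
gripper_width: 0.0095
gripper_force: 40.0
```

```bash
python3 go.py .4522 .2581 .213 195.1; python3 - <<'E'
from meas import *
t=bot.read_camera("top");s=bot.read_camera("side")
cv2.imwrite("pics/a.png",np.hstack([cv2.resize(t[130:290,150:350],(400,320)),cv2.resize(s[100:340,220:420],(400,480))[:320]]))
# module check from first pic: white tops/studs
t=cv2.imread("pics/top0.png");hsv=cv2.cvtColor(t,cv2.COLOR_BGR2HSV)
m=((hsv[...,1]<40)&(hsv[...,2]>190)).astype(np.uint8);m[:, :155]=0;m[:,262:]=0;m[:200]=0;m[272:]=0
k,l,st,ce=cv2.connectedComponentsWithStats(m)
for i in range(1,k):
    if st[i,4]>80: print(ce[i],st[i],rect("top",np.argwhere(l==i)[:,::-1],.144))
s=cv2.imread("pics/side0.png");hsv=cv2.cvtColor(s,cv2.COLOR_BGR2HSV)
m=((hsv[...,1]<40)&(hsv[...,2]>190)).astype(np.uint8);m[:, :235]=0;m[:,325:]=0;m[:225]=0;m[345:]=0
k,l,st,ce=cv2.connectedComponentsWithStats(m)
for i in range(1,k):
    if st[i,4]>80: print("s",ce[i],st[i],rect("side",np.argwhere(l==i)[:,::-1],.144))
E
```

```text
t 3.6 p [452.2 129.5 213.9] rpy [ 1.800e+02  1.000e-01 -1.665e+02] w 9.5 F [ 0.4 -0.  -0.7]
rz -1.6 then dxyz mm [-33.5 124.2   0.9]
[251.38834951 223.13592233] [246 205  13  35 103] [461.7 206.  463.5 206.7  62.4   8.6  15. ]
[232.63432836 226.11940299] [223 209  20  34 268] [457.1 239.8 457.7 240.   58.7  19.7  15.1]
[212.375    231.953125] [203 216  19  34 256] [447.6 276.4 447.5 276.5  58.1  19.7  15.3]
[191.96774194 238.53629032] [183 222  19  34 248] [436.7 313.1 437.4 313.2  58.1  19.2  15. ]
[171.65400844 244.55696203] [163 228  18  34 237] [426.9 349.6 427.7 349.8  57.5  18.7  15.3]
s [276.44802695 278.55004812] [ 241  232   75   94 2078] [443.5 300.3 441.4 296.2 151.7  80.3 -74.6]
s [264.11666667 329.02777778] [241 316  46  25 360] [408.3 381.7 410.6 378.7  82.   19.5  15.5]
```

View pics/a.png

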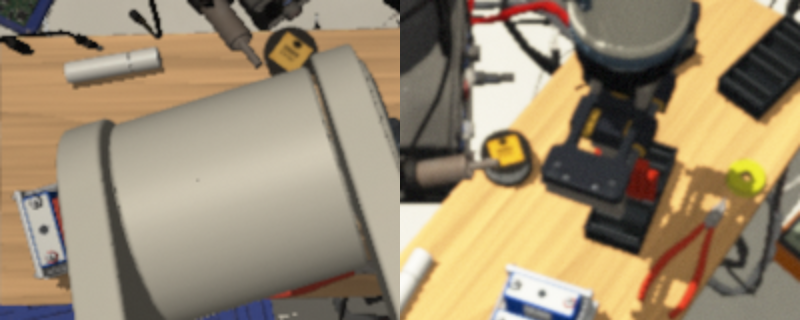

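>>> send_rows(grip=[-1,-1,-1,-1,-1,-1,-1,-1], delta_pos=[[0,0,0],[-0.0067,0.025,0],[-0.0067,0.025,0],[-0.0067,0.025,0],[-0.0067,0.025,0],[-0.0067,0.0242,0],[0,0,0],[0,0,0]], delta_rot=[[0,0,-1.6],[0,0,0],[0,0,0],[0,0,0],[0,0,0],[0,0,0],[0,0,0],[0,0,0]])

```text
time_s: 4.5
ee_pos: [0.4513, 0.2579, 0.2121]
orientation: [-180.0, -0.1, -164.8]
wrist_force: [-0.4, -0.0, -0.1]
gripper_width: 0.0097
gripper_force: 40.0
```

```bash
python3 go.py .4525 .2583 .185 195.1
```

```text
t 4.5 p [451.3 257.9 212.1] rpy [-1.7996e+02 -1.1000e-01 -1.6478e+02] w 9.7 F [-0.4 -0.  -0.1]
rz 0.12 then dxyz mm [-1.3  0.1 27.1]
```

>>> send_rows(grip=[-1,-1,-1,-1,-1,-1,-1,-1], delta_pos=[[-0.001,0.0,0.014],[0,0,0.014],[0,0,0.004],[0,0,0.004],[0,0,0.004],[0,0,0.004],[0,0,0],[0,0,0]], delta_rot=[[0,0,0],[0,0,0],[0,0,0],[0,0,0],[0,0,0],[0,0,0],[0,0,0],[0,0,0]])

```text
time_s: 5.3
ee_pos: [0.4529, 0.2583, 0.1692]
orientation: [-180.0, 0.0, -164.9]
wrist_force: [0.9, -0.2, -1.0]
gripper_width: 0.0094
gripper_force: 40.0
```

```bash
python3 go.py .4525 .2583 .15 195.1
```

```text
t 5.3 p [452.9 258.3 169.2] rpy [-1.7999e+02  1.0000e-02 -1.6489e+02] w 9.4 F [ 0.9 -0.2 -1. ]
rz 0.01 then dxyz mm [ 0.4  0.1 19.2]
```

>>> send_rows(grip=[-1,-1,-1,-1,-1,-1,-1,-1], delta_pos=[[0,0,0.003],[0,0,0.003],[0,0,0.003],[0,0,0.003],[0,0,0.003],[0,0,0.002],[0,0,0],[0,0,0]], delta_rot=[[0,0,0],[0,0,0],[0,0,0],[0,0,0],[0,0,0],[0,0,0],[0,0,0],[0,0,0]])

```text
time_s: 6.1
ee_pos: [0.4536, 0.2588, 0.1524]
orientation: [180.0, 0.1, -164.9]
wrist_force: [2.3, 1.7, 1.9]
gripper_width: 0.0096
gripper_force: 40.0
```

```bash
python3 go.py .4525 .2583 .15 195.1
```

```text
t 6.1 p [453.6 258.8 152.4] rpy [ 1.7997e+02  1.0000e-01 -1.6489e+02] w 9.6 F [2.3 1.7 1.9]
rz 0.01 then dxyz mm [ 1.2 -0.2  2.4]
```

>>> send_rows(grip=[-0.5,-0.5,-0.5,-0.5,-1,-1,-1,-1], delta_pos=[[0,0,0],[0,0,0],[0,0,-0.02],[0,0,-0.02],[0,0,0],[0,0,0],[0,0,0],[0,0,0]], delta_rot=[[0,0,0],[0,0,0],[0,0,0],[0,0,0],[0,0,0],[0,0,0],[0,0,0],[0,0,0]])

```text
time_s: 6.9
ee_pos: [0.4523, 0.258, 0.1911]
orientation: [-180.0, -0.1, -164.9]
wrist_force: [-0.5, 0.3, 0.1]
gripper_width: 0.0004
gripper_force: 0.0
```

```bash
python3 go.py .4525 .2583 .145 195.1
```

```text
t 6.9 p [452.3 258.  191.1] rpy [-1.7997e+02 -1.0000e-01 -1.6489e+02] w 0.4 F [-0.5  0.3  0.1]
rz 0.01 then dxyz mm [-0.3  0.2 46.1]
```

Push down.

>>> send_rows(grip=[-1,-1,-1,-1,-1,-1,-1,-1,-1,-1,-1], delta_pos=[[0,0,0.012],[0,0,0.005],[0,0,0.004],[0,0,0.004],[0,0,0.004],[0,0,0.004],[0,0,0.004],[0,0,0.004],[0,0,0.002],[0,0,0],[0,0,0]], delta_rot=[[0,0,0],[0,0,0],[0,0,0],[0,0,0],[0,0,0],[0,0,0],[0,0,0],[0,0,0],[0,0,0],[0,0,0],[0,0,0]])

```text
time_s: 8.0
ee_pos: [0.453, 0.2584, 0.1488]
orientation: [-180.0, 0.0, -164.9]
wrist_force: [0.2, 0.5, 0.8]
gripper_width: 0.0001
gripper_force: 0.5
```

```bash
python3 go.py .4525 .2583 .145 195.1
```

```text
t 8.0 p [453.  258.4 148.8] rpy [-1.800e+02  1.000e-02 -1.649e+02] w 0.1 F [0.2 0.5 0.8]
rz 0.0 then dxyz mm [0.5 0.  3.8]
```

>>> send_rows(grip=[-1,-1,-1,-1,-1,-1,-1], delta_pos=[[0,0,0.002],[0,0,0.001],[0,0,0.001],[0,0,0.0005],[0,0,0.0005],[0,0,0],[0,0,0]], delta_rot=[[0,0,0],[0,0,0],[0,0,0],[0,0,0],[0,0,0],[0,0,0],[0,0,0]])

```text
time_s: 8.7
ee_pos: [0.4532, 0.2586, 0.1453]
orientation: [180.0, 0.1, -164.9]
wrist_force: [-3.0, -2.8, 16.1]
gripper_width: 0.0004
gripper_force: 8.0
```

```bash
python3 go.py .4525 .2583 .144 195.1
```

```text
t 8.7 p [453.2 258.6 145.3] rpy [ 1.7998e+02  5.0000e-02 -1.6489e+02] w 0.4 F [-3.  -2.8 16.1]
rz 0.01 then dxyz mm [ 0.7 -0.1  1.3]
```

>>> send_rows(grip=[-1,-1,-1], delta_pos=[[0,0,0.001],[0,0,0],[0,0,0]], delta_rot=[[0,0,0],[0,0,0],[0,0,0]])

```text
time_s: 9.0
ee_pos: [0.4533, 0.2587, 0.1452]
orientation: [180.0, 0.1, -164.9]
wrist_force: [-5.7, -2.9, 25.8]
gripper_width: 0.0004
gripper_force: 13.0
```

>>> send_rows(grip=[-1,-1,-0.5,-0.5,-0.5,-0.5,-0.5,-0.5,-0.5,-0.5], delta_pos=[[0,0,-0.01],[0,0,-0.03],[0,0,-0.03],[0.007,-0.028,0],[0.007,-0.028,0],[0.007,-0.028,0],[0.007,-0.028,0],[0.007,-0.028,0],[0.007,-0.028,0],[0,0,0]], delta_rot=[[0,0,0],[0,0,0],[0,0,0],[0,0,0],[0,0,0],[0,0,0],[0,0,0],[0,0,0],[0,0,0],[0,0,1.6]])

```text
time_s: 10.0
ee_pos: [0.4555, 0.0829, 0.2128]
orientation: [-180.0, -0.1, -166.7]
wrist_force: [0.8, 0.6, 0.1]
gripper_width: 0.0229
gripper_force: 0.0
```

```bash
python3 go.py .462 .0885 .123 193.5;  python3 - <<'E'
from meas import *
t=bot.read_camera("top");s=bot.read_camera("side")
cv2.imwrite("pics/b.png",np.hstack([cv2.resize(t[190:280,150:350],(400,180),interpolation=2),cv2.resize(s[220:340,225:425],(400,240),interpolation=2)[:180]]))
for n,im in(("top",t),("side",s)):
  for px in reds(im,150 if n=="top" else 170,30):
    c=px.mean(0)
    if (n=="top" and 145<c[0]<335 and 180<c[1]<250) or (n=="side" and 240<c[0]<380 and 150<c[1]<310): print(n,c.round(),rect(n,px,.145))
E
```

```text
t 10.0 p [455.5  82.9 212.8] rpy [-1.7997e+02 -7.0000e-02 -1.6666e+02] w 22.9 F [0.8 0.6 0.1]
rz -0.16 then dxyz mm [-7.6  4.  89.8]
top [222. 228.] [453.9 258.5 454.3 258.7  44.5   7.1  15.2]
top [202. 235.] [442.8 294.5 442.7 294.6  44.4   6.9  15.4]
top [182. 241.] [432.8 331.1 432.7 331.1  44.4   6.6  15.6]
side [337. 184.] [460.3  88.3 461.4  87.7  44.8   8.8  13.7]
side [343. 243.] [386.  181.1 386.3 181.2  26.6   5.6 -81.5]
side [360. 252.] [350.2 179.3 350.2 180.   24.5   6.1  89.8]
side [286. 256.] [454.3 259.5 454.3 259.4  47.4   9.3  15.5]
side [279. 276.] [442.4 295.6 442.7 295.5  47.4   9.5  15.9]
side [271. 296.] [432.1 332.  432.3 332.1  47.1   9.6  16.2]
```

View pics/b.png

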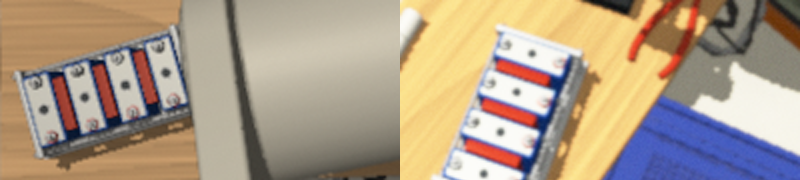

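>>> send_rows(grip=[-0.5,-0.5,-0.5,-0.5,-0.5,-0.5,-1,-1,-1,-1], delta_pos=[[-0.0075,0.004,0],[0,0,0.03],[0,0,0.03],[0,0,0.02],[0,0,0.0095],[0,0,0],[0,0,0],[0,0,0],[0,0,0],[0,0,0]], delta_rot=[[0,0,0],[0,0,0],[0,0,0],[0,0,0],[0,0,0],[0,0,0],[0,0,0],[0,0,0],[0,0,0],[0,0,0]], grip_force=25)

```text
time_s: 11.1
ee_pos: [0.4631, 0.0911, 0.1243]
orientation: [180.0, 0.1, -166.5]
wrist_force: [0.7, 1.0, 3.6]
gripper_width: 0.01
gripper_force: 25.0
```

>>> send_rows(grip=[-1,-1,-1,-1,-1,-1,-1,-1,-1], delta_pos=[[0,0,-0.01],[0,0,-0.02],[0,0,-0.03],[0,0,-0.03],[0,0,0],[0,0,0],[0,0,0],[0,0,0],[0,0,0]], delta_rot=[[0,0,0],[0,0,0],[0,0,0],[0,0,0],[0,0,6.8],[0,0,6.8],[0,0,6.8],[0,0,6.9],[0,0,0]])

```text
time_s: 12.0
ee_pos: [0.4625, 0.0907, 0.2143]
orientation: [180.0, 0.0, 166.1]
wrist_force: [0.2, -0.9, -0.1]
gripper_width: 0.0099
gripper_force: 25.0
```

```bash
python3 go.py .5532 -.0098 .213 166.2;  python3 - <<'E'
from meas import *
t=bot.read_camera("top");s=bot.read_camera("side")
for n,im in(("top",t),("side",s)):
  for px in reds(im,150 if n=="top" else 170,30):
    c=px.mean(0)
    if (n=="top" and 145<c[0]<435 and 150<c[1]<250) or (n=="side" and 320<c[0]<380 and 95<c[1]<210): print(n,c.round(),rect(n,px,.145))
hsv=cv2.cvtColor(s,cv2.COLOR_BGR2HSV);dark=(hsv[...,2]<75).astype(np.uint8)
dark[:,:378]=0;dark[:,436:]=0;dark[:100]=0;dark[165:]=0
k,l,st,ce=cv2.connectedComponentsWithStats(dark)
for i in range(1,k):
    if st[i,4]>300: print("C side",st[i],rect("side",np.argwhere(l==i)[:,::-1],.108))
cv2.imwrite("pics/c.png",cv2.resize(s[80:250,270:450],(720,600*680//680-0)[0:2] if 0 else (635,600),interpolation=2))
E
```

```text
t 12.0 p [462.5  90.7 214.3] rpy [1.7999e+02 3.0000e-02 1.6610e+02] w 9.9 F [ 0.2 -0.9 -0.1]
rz -0.1 then dxyz mm [-112.1  -76.     1.3]
top [415. 179.] [533.4 -92.  533.2 -91.8  44.2   6.8 -13.5]
top [222. 228.] [453.9 258.5 454.3 258.7  44.5   7.1  15.2]
top [202. 235.] [442.6 294.5 442.7 294.6  44.4   6.9  15.4]
top [182. 241.] [432.8 331.1 432.7 331.1  44.4   6.6  15.6]
C side [ 379  100   54   60 1450] [ 420.4 -117.9  418.9 -130.3  154.8   65.    85.2]
```

View pics/c.png

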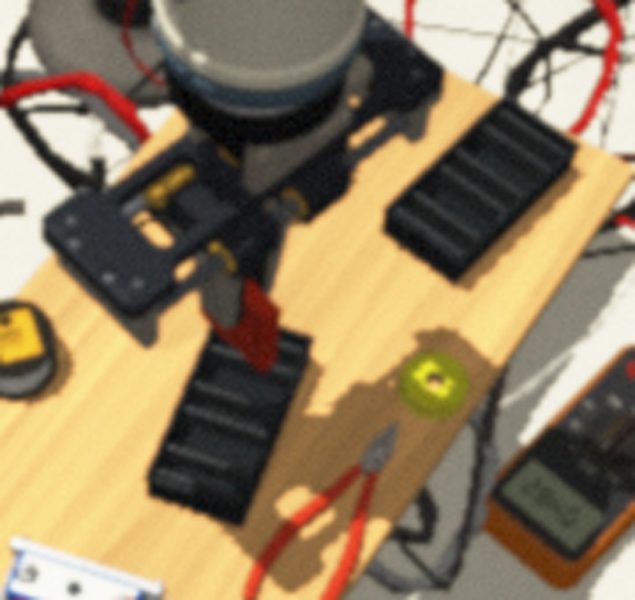

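>>> send_rows(grip=[-1,-1,-1,-1,-1,-1,-1,-1], delta_pos=[[-0.0227,-0.01525,0],[-0.0227,-0.01525,0],[-0.0227,-0.01525,0],[-0.0227,-0.01525,0],[-0.0227,-0.01525,0],[0,0,0],[0,0,0],[0,0,0]], delta_rot=[[0,0,0],[0,0,0],[0,0,0],[0,0,0],[0,0,0],[0,0,0],[0,0,0],[0,0,0]])

```text
time_s: 12.9
ee_pos: [0.5538, -0.0098, 0.2135]
orientation: [180.0, -0.0, 166.3]
wrist_force: [-0.5, 0.3, -1.2]
gripper_width: 0.0096
gripper_force: 25.0
```

```bash
python3 go.py .5545 -.0104 .145 166.2;  python3 - <<'E'
from meas import *
t=bot.read_camera("top")
hsv=cv2.cvtColor(t,cv2.COLOR_BGR2HSV);dark=(hsv[...,2]<75).astype(np.uint8)
def blob(sl,z=.108):
    m=np.zeros_like(dark);m[sl]=dark[sl];k,l,st,ce=cv2.connectedComponentsWithStats(m);i=1+st[1:,4].argmax();print(st[i],rect("top",np.argwhere(l==i)[:,::-1],z))
blob(np.s_[190:252,270:352]);blob(np.s_[215:265,390:468])
E
```

```text
t 12.9 p [553.8  -9.8 213.5] rpy [ 1.8000e+02 -5.0000e-02  1.6628e+02] w 9.6 F [-0.5  0.3 -1.2]
rz 0.08 then dxyz mm [-0.8 -0.4 68.5]
[ 283  200   66   46 1874] [459.8  90.  459.9  89.9 116.4  58.5 -75.9]
[ 407  222   56   37 1633] [ 421.4 -132.6  421.5 -129.7  104.8   59.1   81.5]
```

>>> send_rows(grip=[-1,-1,-1,-1,-1,-1,-1,-1,-1,-1], delta_pos=[[-0.0008,0,0.03],[0,0,0.025],[0,0,0.01],[0,0,0.004],[0,0,0.004],[0,0,0.004],[0,0,0.004],[0,0,0.004],[0,0,0],[0,0,0]], delta_rot=[[0,0,0],[0,0,0],[0,0,0],[0,0,0],[0,0,0],[0,0,0],[0,0,0],[0,0,0],[0,0,0],[0,0,0]])

```text
time_s: 13.95
ee_pos: [0.5553, -0.0105, 0.1286]
orientation: [-180.0, 0.0, 166.2]
wrist_force: [0.1, -0.6, -0.1]
gripper_width: 0.0101
gripper_force: 25.0
```

```bash
python3 go.py .5545 -.0104 .124 166.2
```

```text
t 13.95 p [555.3 -10.5 128.6] rpy [-180.     0.   166.2] w 10.1 F [ 0.1 -0.6 -0.1]
rz 0.0 then dxyz mm [ 0.8 -0.1  4.6]
```

>>> send_rows(grip=[-1,-1,-1,-0.5,-0.5,-0.5,-0.5,-0.5,-0.5,-0.5], delta_pos=[[0,0,0.002],[0,0,0.002],[0,0,0],[0,0,0],[0,0,0],[0,0,-0.01],[0,0,-0.03],[0,0,-0.04],[0,0,0],[0,0,0]], delta_rot=[[0,0,0],[0,0,0],[0,0,0],[0,0,0],[0,0,0],[0,0,0],[0,0,0],[0,0,0],[0,0,0],[0,0,0]])

```text
time_s: 14.95
ee_pos: [0.556, -0.0104, 0.2061]
orientation: [180.0, 0.2, 166.2]
wrist_force: [0.9, 0.0, 0.2]
gripper_width: 0.0233
gripper_force: 0.0
```

>>> send_rows(grip=[0.5,0.5,0.5,0.5,0.5,0.5,0.5,0.5,0.5,0.5,0.5], delta_pos=[[0.03,0.03,0],[0.03,0.03,0],[0,0,0],[0,0,0],[0,0,0],[0,0,0],[0,0,0],[0,0,0],[0,0,0],[0,0,0],[0,0,0]], delta_rot=[[0,0,0],[0,0,0],[0,0,7.8],[0,0,7.8],[0,0,7.8],[0,0,7.8],[0,0,7.8],[0,0,7.8],[0,0,7.8],[0,0,7.8],[0,0,0]])

```text
time_s: 16.05
ee_pos: [0.5105, 0.062, 0.2035]
orientation: [-179.9, -0.0, 103.7]
wrist_force: [-0.2, -0.4, 0.3]
gripper_width: 0.069
gripper_force: 0.0
```

```bash
python3 go.py .4607 .0895 .140 103.8;  python3 - <<'E'
from meas import *
s=bot.read_camera("side");t=bot.read_camera("top")
for n,im in(("top",t),("side",s)):
  for px in reds(im,150 if n=="top" else 170,30):
    c=px.mean(0)
    if (n=="top" and 335<c[0]<435 and 150<c[1]<250) or (n=="side" and 300<c[0]<380 and 95<c[1]<210): print(n,c.round(),rect(n,px,.145))
def blob(n,im,sl,z=.108):
    hsv=cv2.cvtColor(im,cv2.COLOR_BGR2HSV);dark=(hsv[...,2]<75).astype(np.uint8)
    m=np.zeros_like(dark);m[sl]=dark[sl];k,l,st,ce=cv2.connectedComponentsWithStats(m);i=1+st[1:,4].argmax();print(n,st[i],rect(n,np.argwhere(l==i)[:,::-1],z))
blob("side",s,np.s_[160:226,305:362]);blob("side",s,np.s_[100:164,374:436]);blob("top",t,np.s_[215:265,390:468])
cv2.imwrite("pics/d.png",cv2.resize(s[80:250,270:450],(635,600),interpolation=2))
E
```

```text
t 16.05 p [510.5  62.  203.5] rpy [-1.7988e+02 -1.0000e-02  1.0369e+02] w 69.0 F [-0.2 -0.4  0.3]
rz -0.11 then dxyz mm [ 38.6 -41.8  63.5]
side [327. 129.] [546.6  -8.  547.8  -8.7  35.5   7.9 -16.3]
side [ 312  167   47   59 1638] [458.   94.9 458.5  94.3 125.3  58.4 -76.2]
side [ 379  100   54   60 1449] [ 420.4 -117.9  419.1 -130.4  155.4   66.1   85.9]
top [ 397  215   53   50 1358] [ 420.3 -107.2  423.5 -110.3   97.2   91.8   88.5]
```

View pics/d.png

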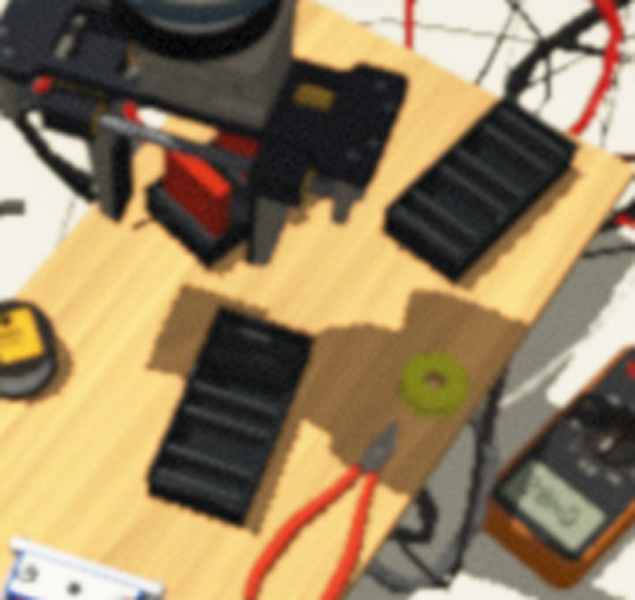

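>>> send_rows(grip=[0.5,0.5,0.5,0.5,0.5,0.5,0.5,0.5], delta_pos=[[0.0131,-0.014,0],[0.0131,-0.014,0],[0.013,-0.014,0],[0,0,0.03],[0,0,0.03],[0,0,0],[0,0,0],[0,0,0]], delta_rot=[[0,0,0],[0,0,0],[0,0,0],[0,0,0],[0,0,0],[0,0,0],[0,0,0],[0,0,0]])

```text
time_s: 16.95
ee_pos: [0.4619, 0.0905, 0.1459]
orientation: [179.9, 0.0, 103.8]
wrist_force: [0.8, -1.4, -0.6]
gripper_width: 0.0689
gripper_force: 0.0
```

```bash
python3 go.py .4603 .0900 .085 103.8
```

```text
t 16.95 p [461.9  90.5 145.9] rpy [1.7990e+02 1.0000e-02 1.0384e+02] w 68.9 F [ 0.8 -1.4 -0.6]
rz 0.04 then dxyz mm [-0.1 -1.7 60.9]
```

>>> send_rows(grip=[0.5,0.5,0.5,0.5,0.5,0.5,-1,-1,-1,-1], delta_pos=[[0,-0.0012,0.02],[0,0,0.02],[0,0,0.012],[0,0,0.007],[0,0,0],[0,0,0],[0,0,0],[0,0,0],[0,0,0],[0,0,0]], delta_rot=[[0,0,0],[0,0,0],[0,0,0],[0,0,0],[0,0,0],[0,0,0],[0,0,0],[0,0,0],[0,0,0],[0,0,0]], grip_force=20)

```text
time_s: 17.95
ee_pos: [0.4605, 0.09, 0.0862]
orientation: [179.9, 0.0, 103.8]
wrist_force: [-1.1, -0.5, 6.4]
gripper_width: 0.0571
gripper_force: 20.0
```

>>> send_rows(grip=[-1,-1,-1,-1,-1,-1,-1,-1,-1,-1], delta_pos=[[0,0,0],[0,0,-0.01],[0,0,-0.03],[0,0,-0.03],[0,0,0],[0,0,0],[0,0,0],[0,0,0],[0,0,0],[0,0,0]], delta_rot=[[0,0,0],[0,0,0],[0,0,0],[0,0,0],[0,0,7.3],[0,0,7.3],[0,0,7.5],[0,0,0],[0,0,0],[0,0,0]])

```text
time_s: 18.95
ee_pos: [0.4599, 0.0899, 0.1557]
orientation: [-180.0, 0.0, 81.9]
wrist_force: [0.5, 0.4, -1.7]
gripper_width: 0.0573
gripper_force: 20.0
```

```bash
python3 go.py .4218 -.1241 .158 81.7; python3 - <<'E'
from meas import *
s=bot.read_camera("side");t=bot.read_camera("top")
cv2.imwrite("pics/e.png",np.hstack([cv2.resize(t[135:285,350:475],(400,480),interpolation=2),cv2.resize(s[80:260,280:440],(400,450),interpolation=2,).copy() if 0 else cv2.resize(s[80:272,280:440],(400,480),interpolation=2)]))
hsv=cv2.cvtColor(t,cv2.COLOR_BGR2HSV);dark=(hsv[...,2]<75).astype(np.uint8)
m=np.zeros_like(dark);sl=np.s_[218:266,392:468];m[sl]=dark[sl];k,l,st,ce=cv2.connectedComponentsWithStats(m);i=1+st[1:,4].argmax();print(st[i],rect("top",np.argwhere(l==i)[:,::-1],.108))
for px in reds(t,110,30):
    c=px.mean(0)
    if 335<c[0]<435 and 150<c[1]<250: print(c.round(),rect("top",px,.145))
E
```

```text
t 18.95 p [459.9  89.9 155.7] rpy [-179.99    0.     81.88] w 57.3 F [ 0.5  0.4 -1.7]
rz 0.18 then dxyz mm [-217.2   -6.8   -2.3]
[ 399  222   64   37 1813] [ 422.5 -126.9  422.1 -122.7  118.9   58.1   81.7]
[392. 175.] [542.5 -50.8 542.2 -50.9  47.   10.1 -13.9]
[415. 180.] [532.3 -91.4 532.2 -91.2  46.6   9.8 -15. ]
```

View pics/e.png

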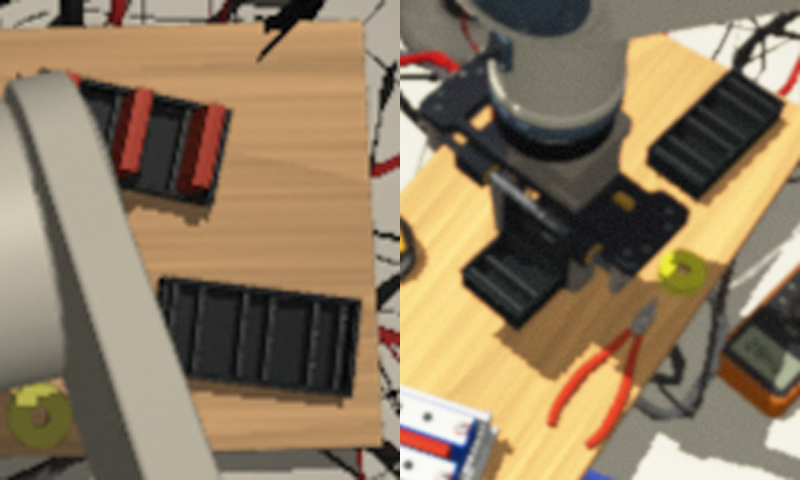

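>>> send_rows(grip=[-1,-1,-1,-1,-1,-1,-1,-1,-1,-1,-1], delta_pos=[[-0.02,-0.0009,0],[-0.031,-0.0009,0],[-0.031,-0.0009,0],[-0.031,-0.0009,0],[-0.031,-0.0009,0],[-0.031,-0.0009,0],[-0.022,-0.0009,0],[-0.02,0,0],[0,0,0],[0,0,0],[0,0,0]], delta_rot=[[0,0,0.1],[0,0,0],[0,0,0],[0,0,0],[0,0,0],[0,0,0],[0,0,0],[0,0,0],[0,0,0],[0,0,0],[0,0,0]])

```text
time_s: 20.15
ee_pos: [0.4222, -0.1232, 0.1555]
orientation: [-180.0, -0.0, 81.6]
wrist_force: [0.9, -0.2, -1.1]
gripper_width: 0.0564
gripper_force: 20.0
```

```bash
python3 go.py .4223 -.1243 .118 81.7; python3 - <<'E'
from meas import *
t=bot.read_camera("top")
for px in reds(t,110,30):
    c=px.mean(0)
    if 335<c[0]<435 and 150<c[1]<250: print(c.round(),rect("top",px,.145))
E
```

```text
t 20.15 p [ 422.2 -123.2  155.5] rpy [-1.7999e+02 -1.0000e-02  8.1640e+01] w 56.4 F [ 0.9 -0.2 -1.1]
rz -0.06 then dxyz mm [-1.1  0.3 37.5]
[370. 170.] [552.2  -9.9 552.1  -9.7  46.6  10.6 -14.6]
[392. 175.] [542.4 -51.  542.2 -51.   47.   10.3 -13.9]
[415. 180.] [531.8 -91.4 532.  -91.7  46.6  10.2 -14.1]
```

>>> send_rows(grip=[-1,-1,-1,-1,-1,-1,-1,-1,-1], delta_pos=[[-0.001,0,0.015],[0,0,0.015],[0,0,0.007],[0,0,0.002],[0,0,0.002],[0,0,0.002],[0,0,0.002],[0,0,0],[0,0,0]], delta_rot=[[0,0,0],[0,0,0],[0,0,0],[0,0,0],[0,0,0],[0,0,0],[0,0,0],[0,0,0],[0,0,0]])

```text
time_s: 21.1
ee_pos: [0.4221, -0.1249, 0.1107]
orientation: [180.0, 0.0, 81.6]
wrist_force: [-0.5, -0.5, -1.7]
gripper_width: 0.0566
gripper_force: 20.0
```

```bash
python3 go.py .4223 -.1243 .110 81.7
```

```text
t 21.1 p [ 422.1 -124.9  110.7] rpy [179.99   0.    81.61] w 56.6 F [-0.5 -0.5 -1.7]
rz -0.09 then dxyz mm [0.6 0.1 0.7]
```

>>> send_rows(grip=[-1,-1,-1,0.5,0.5,0.5,0.5,0.5,0.5,0.5,0.5,0.5], delta_pos=[[0,0,0.0005],[0,0,0.0005],[0,0,0],[0,0,0],[0,0,0],[0,0,0],[0,0,-0.01],[0,0,-0.03],[0,0,-0.04],[0,0,-0.04],[0,0,0],[0,0,0]], delta_rot=[[0,0,0],[0,0,0],[0,0,0],[0,0,0],[0,0,0],[0,0,0],[0,0,0],[0,0,0],[0,0,0],[0,0,0],[0,0,0],[0,0,0]])

```text
time_s: 22.3
ee_pos: [0.4225, -0.125, 0.2307]
orientation: [179.9, 0.0, 81.6]
wrist_force: [0.4, 0.5, -0.1]
gripper_width: 0.0692
gripper_force: 0.0
```

>>> send_rows(grip=[0.5,0.5,0.5,0.5,0.5,0.5,0.5,0.5], delta_pos=[[0.04,-0.01,0],[0.04,-0.01,0],[0.04,-0.01,0],[0.04,-0.01,0],[0.04,-0.01,0],[0.03,-0.01,0],[0,0,0],[0,0,0]], delta_rot=[[0,0,0],[0,0,0],[0,0,0],[0,0,0],[0,0,0],[0,0,0],[0,0,0],[0,0,0]])

```text
time_s: 23.1
ee_pos: [0.3953, 0.1116, 0.2285]
orientation: [-179.9, 0.1, 81.7]
wrist_force: [-0.3, 0.8, 0.0]
gripper_width: 0.0688
gripper_force: 0.0
```

```bash
python3 - <<'E'
from meas import *
print(bot.get_state()["ee_pos"])
s=bot.read_camera("side");t=bot.read_camera("top")
cv2.imwrite("pics/f.png",np.hstack([cv2.resize(t[140:290,340:475],(396,440),interpolation=2),cv2.resize(s[80:240,300:444],(396,440),interpolation=2)]))
hsv=cv2.cvtColor(t,cv2.COLOR_BGR2HSV);dark=(hsv[...,2]<75).astype(np.uint8)
m=np.zeros_like(dark);sl=np.s_[215:266,385:468];m[sl]=dark[sl];k,l,st,ce=cv2.connectedComponentsWithStats(m);i=1+st[1:,4].argmax();print(st[i],rect("top",np.argwhere(l==i)[:,::-1],.132))
E
```

```text
[0.3952905  0.11156808 0.22849205]
[ 397  221   71   39 2155] [ 422.2 -120.2  422.3 -120.4  125.5   58.3   81.5]
```

View pics/f.png

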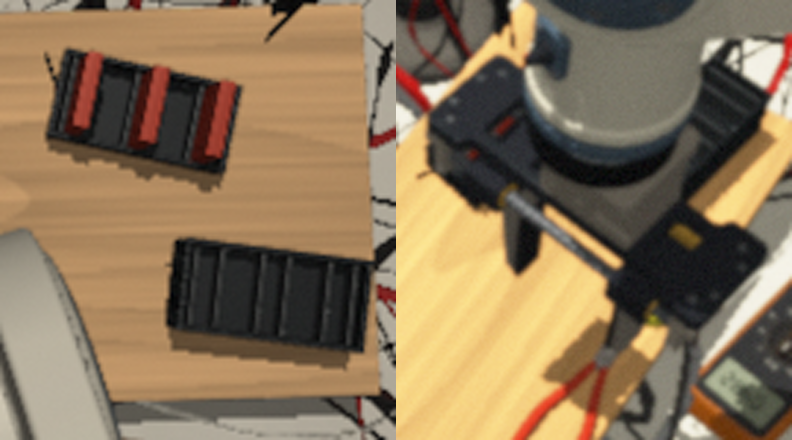

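```bash
python3 -c "
from workcell import bot
print(bot.hand_in())"
```

```text
the job is handed in; nothing more can be done
None
```

The job is handed in at about 23 s: a spacer is pressed home in the module gap (about 1.4 mm off midway across the cells), the other part-filled tray is full, and the emptied tray is stacked on the empty one; the last look from above showed it squarely placed, but the arm blocked the side view.

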